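# Fit the brake release lever on its splined shaft and swing it to the stop

### The arm

A 6-joint arm with a two-finger parallel gripper is mounted at the origin on the work surface. World frame = base frame: x ahead of the robot, y to its left, z up, the work surface at z = 0. Lengths are in m, angles in rad, forces in N, time in s.
With the tool pointing down it reaches from about 0.275 to 0.825 m from the base axis. Payload 4.9 kg.
Tool frame: the origin (TCP) lies at the very end of the fingers, on their centre line; the grasp point (between the pads) lies 19 mm behind it; z points along the fingers, y is the direction in which the jaws open and shut (so a half turn about z gives the same grasp; the last joint's range is limited). The gripper opens to 85 mm and grips with 20 to 120 N. Pads are 22 mm wide; open, the fingers measure 114 mm over their backs; the gripper's body (76 mm by 85 mm) begins 54 mm behind the grasp point. The pads swing forward as they close: fully open they stand 13 mm farther back than shut.
Start: joints at [1.145, 0.326, -0.193, 1.052, 0, 1.437], TCP at [0.158, 0.527, 0.231] pointing down, gripper open.
Joint ranges: [-2.65, 2.65], [-0.97, 1.79], [-1.3, 1.35], [-1.93, 2.1], [-1.47, 1.37], [-3.14, 3.14]. Speed limits (rad/s): [2.57, 2.57, 3.14, 3.14, 3.14, 3.14].

### API

Orientations are given as a unit quaternion [w, x, y, z].
In Python, from cell import manip gives the robot as it stands.
- The arm moves only by the tool arm_command, never from a script. Its argument "targets" is a list of rows, each an object with "grip": the finger opening in mm, from 0 to 85.4; "travel": the shift along the tool's x, y, z in mm, a list of three; "rotation": the turn, a rotation vector about the tool's x, y, z in rad, a list of three. In form: [{"grip": grip, "travel": [tx, ty, tz], "rotation": [wx, wy, wz]}, ...]. A call has 1 to 20 rows; each row is the pose to reach, as a shift and turn from the pose commanded when the call began, along the tool's axes at that moment; what a row does not reach only later rows make up. A row lasts 1/12 s, in which the tool goes at most 41.7 mm and 7.16 degrees, less where a joint would pass 70% of its speed; a pose out of reach is approached as far as the arm can. A call with a gripper value outside its range is refused whole. The fingers move at their own pace and stop on an object; "squeeze" is the grip in N (left out, the last holds). Time passes only in rows, so rows that repeat a pose let the fingers close. It gives the time, the measured TCP pose, the force and the opening at its end, in the units of the state.
- manip.observe(): the state, without advancing time (a new reading comes with each control period).
- manip.get_image(name): name is "scene" or "side" or "wrist"; returns the picture (400x640x3 uint8, red, green, blue); there is no depth.
- manip.get_calibration(name): a dict with "mtx" (3x3 intrinsics, pixels), "view" (4x4, takes a point from world to camera coordinates). Camera axes: x right, y down, z forward; pixel columns grow to the right and rows downward; lengths in m; the calibration is good to about 2 mm. A picture is of the moment at which its call begins: read the wrist's pose just before it. get_calibration takes no time and is no camera call; for the wrist camera it gives the pose at the moment of the call.
- manip.sign_off(): hands the job in, once; it reports no verdict.
The state is a dict: "clock": time; "joint_positions": joint angles; "joint_vel": joint speeds; "joint_efforts": joint torques, N m; "position": TCP position; "tool_rot": TCP orientation; "force": force on the tool from outside, world axes, zero at the start; "torque": the same for the moment, N m; "finger_gap": finger opening in m.
Only numpy, scipy, OpenCV 4.12 (cv2) and the standard library are available. Lean on these libraries where they do the work, as an engineer would, in place of code of your own. Each camera call takes 0.05 s, during which the arm holds its last target. There are 200 camera calls.

### The job

Fit the red-knobbed brake release lever onto the upright splined shaft of the blue brake unit, its arm lying between the two posts: turn it gently until you feel the splines match (their position on the shaft is not known beforehand), slide it fully home, then swing it by its knob or hub until the arm rests against the orange stop post. Never force or jam it, leave the other things on the bench alone, and let go at the end.

Things in the scene. Friction and masses are not known exactly. Their poses are not given: they have to be found in the camera images.
- lever: Loose steel lever, about 0.4 kg, flat on the bench, with a red knob. Origin: centre of the bore at the hub's underside; z up along the bore; the arm points along its own -x. Hub 32 mm tall, 44 mm across two flat sides facing +y and -y (26 mm long; grip these). Clamp ear 18 mm wide out to x = +38. Aluminium arm 16 mm wide, z = 8 to 18, out to x = -104 mm.
- lever_bore (a point): Centre of the hub's top, on the bore's axis, 32 mm above the lever's origin; the lever's axes. The bore runs through with six grooves every 60 degrees, wide and narrow in turn, a wide one exactly along the arm; lands between them on a 21.6 mm circle. On the shaft: about 0.8 mm radial play, 2.5 degrees of turning play either way.
- lever_knob (a point): Centre of the lever's upright red knob, a cylinder 22 mm in diameter and 34 mm tall (z = 26 to 60 mm above the hub's underside), 100 mm from the bore's axis, on the arm's end.
- drum: Fixed blue round brake unit with a steel-dark flange; origin at the centre of its underside, on the shaft's axis. Flange 200 mm diameter, body 176 mm diameter, flat top at z = 75 mm. A black terminal box stands on its +x side. Its front, the open sector between the posts, faces its own -x.
- shaft_seat (a point): Point on the shaft's axis 82 mm above the bench, on the 36 mm collar where the hub's underside rests when fully home; axes are the drum's. The shaft is stiff to turn: about 0.15 N m of friction (1.5 N at the knob), no spring, no limits of its own; it stays where it is left.
- rib_tops (a point): Point on the shaft's axis, 26 mm above the seat, level with the flat tops of the shaft's six ribs; axes are the drum's. Ribs every 60 degrees on a 28 mm circle, 9 and 3 mm wide in turn, on a 20 mm core; one wide rib lies within 36 degrees of the drum's front, at an angle that differs each time and is not measured. A pilot nose, 20 mm tapering to 14, stands 9 mm above. An unmatched lever rests on the rib tops.
- stop_post: Fixed orange post, 12 mm in diameter, from the drum's top (its origin, z = 75 mm) to z = 103 mm, 70 mm from the shaft's axis, about 72 degrees to one side of the drum's front (left or right differs). When the seated lever's arm touches it from between the posts, the arm points 60 degrees from the drum's front.
- rest_post: The same post in black, on the opposite side; the arm's other limit.
- plain_lever: Bystander: a similar loose lever with a blue knob and a smooth 17 mm bore without grooves, which does not fit. Leave it alone.
- bearing: Bystander: steel bearing ring, 64 mm diameter, 16 mm tall.
- spacer: Bystander: aluminium spacer ring, 48 mm diameter, 30 mm tall.
- sleeve: Bystander: upright steel cylinder, 56 mm diameter, 130 mm tall.
- bearing_box: Bystander: cardboard box 70 x 70 x 32 mm.
- flange: Bystander: dark steel flange ring, 96 mm diameter, 14 mm tall.
- hex_driver: Bystander: yellow-handled hand driver 180 mm long, lying in front of the robot.

How it is judged:
On the way, in this order (a step that is already met when the one before it is completed fails the run):
1. The lever is fully home on the splined shaft, its arm between the posts (z of lever in the frame of shaft_seat between -0.004 and 0.003 m and horizontal distance between lever and shaft_seat below 0.004 m and angle between lever's own z axis and vertical below 0.07 rad and x of lever_knob in the frame of shaft_seat below -0.035 m), for 0.2 s.
2. The seated lever's arm rests against the orange stop post (all of step 1 and (y of stop_post in the frame of lever between 0.009 and 0.0168 m or y of stop_post in the frame of lever between -0.0168 and -0.009 m) and x of stop_post in the frame of lever below -0.03 m), for 0.2 s.
At the end, for the whole second after the job is handed in: The red-knobbed lever is home on the splined shaft (underside within 3 mm of the collar, bore within 4 mm of the axis, tilt under 0.07 rad), its arm between the posts and against the orange one (gap under 2.8 mm), released and still (all of step 2 and linear speed of lever below 0.01 m/s and angular speed of lever below 0.05 rad/s); the robot touches nothing.
It fails at once if The lever is forced against the brake unit (over 80 N) (contact force between lever and drum above 80 N).
It fails at once if The lever is jammed against a post (over 80 N) (contact force between lever and stop_post above 80 N or contact force between lever and rest_post above 80 N).
It fails at once if One of the other loose things on the bench is disturbed (moved over 30 mm) (distance of any of plain_lever, bearing, spacer, sleeve, bearing_box, flange, hex_driver from where it was at the start of the episode above 0.03 m).
It also fails if it takes over 67 s, if anything falls off the work surface, if the arm or the gripper's body presses on something with over 40 N, if the wrist force passes 120 N, or if a joint passes its speed limit or range.

## Working session

There is one attempt and no reset: what is moved stays moved. The work goes in short steps, Python scripts to look and compute and a tool call to move; the robot and the scene stay as the last step left them, time stands still between calls to the robot, and variables do not carry over. Pictures are saved under pics/ and viewed, about 8 in all and at most 12, crops included, and the job is handed in when it is done.

Besides the shell and the picture viewer there is one more tool, called after "Call:" in YAML: its name, and indented under it one key for each argument. arm_command: Moves the arm, as the interface text tells. Its arguments: {"type":"object","properties":{"targets":{"type":"array"},"squeeze":{"type":"number"}},"required":["targets"]}

```bash
mkdir -p pics; ls; python3 - <<'E'
from cell import manip
import cv2,numpy as np
print(manip.observe())
for n in("scene","side"):
    cv2.imwrite(f"pics/{n}0.png",manip.get_image(n)[:,:,::-1]); c=manip.get_calibration(n); print(n,c["mtx"],c["view"])
E
```

```text
pics
{'clock': 0.0, 'joint_positions': array([ 1.14478770e+00,  3.26932772e-01, -1.93591395e-01,  1.05194699e+00,
       -4.54182979e-06,  1.43663932e+00]), 'joint_vel': array([-0.00076787,  0.00041179, -0.00018043, -0.00060092, -0.00095939,
       -0.00073982]), 'joint_efforts': array([ 7.51549323e-04, -4.43402874e+01,  2.62437075e+01,  1.55743794e-02,
       -1.74745833e-04,  2.53601470e-06]), 'position': array([0.15798227, 0.52623438, 0.230505  ]), 'tool_rot': array([-2.29308893e-04,  1.45408411e-01,  9.89371362e-01, -8.05411875e-04]), 'force': array([-0.49485705,  0.58440508,  0.52862309]), 'torque': array([-0.02697938, -0.02575871,  0.0069251 ]), 'finger_gap': 0.08549517054820094}
scene [[493.4868363    0.         332.03246189]
 [  0.         493.4868363  199.7534304 ]
 [  0.           0.           1.        ]] [[ 0.76941629  0.63871194 -0.00675558 -0.44856118]
 [ 0.39584371 -0.48509532 -0.77973732 -0.15181866]
 [-0.50130463  0.59726844 -0.62607034  1.62654882]
 [ 0.          0.          0.          1.        ]]
side [[412.6452913    0.         307.91278048]
 [  0.         412.6452913  200.89815201]
 [  0.           0.           1.        ]] [[ 0.87393176 -0.48588632  0.01256044 -0.51188863]
 [-0.33555349 -0.62183046 -0.7076233   0.27115962]
 [ 0.35163495  0.61419977 -0.70647824  1.05757733]
 [ 0.          0.          0.          1.        ]]
```

View pics/scene0.png

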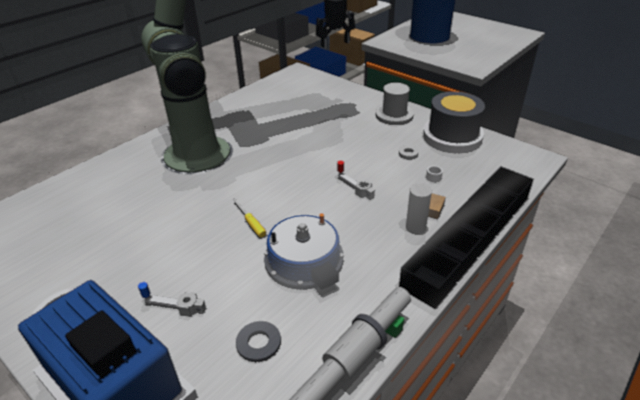

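View pics/side0.png

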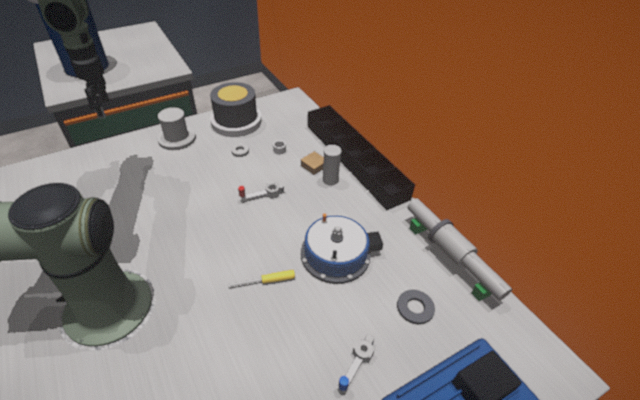

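The scene view shows the lever's knob at (340,167) and hub at (365,189), the shaft at about (302,229) and the orange post at (322,218). The side view shows the knob at (241,190), the hub at (274,188), the shaft at (337,231), the orange post at (324,217) and the black post at (334,256).

```bash
cat > h.py <<'E'
from cell import manip
import cv2,numpy as np
from scipy.spatial.transform import Rotation as R
def tri(c1,p1,c2,p2):
    P=[c["mtx"]@c["view"][:3] for c in (c1,c2)]
    X=cv2.triangulatePoints(P[0],P[1],np.float64(p1).reshape(2,1),np.float64(p2).reshape(2,1))[:,0]
    return X[:3]/X[3]
def onz(c,p,z):
    M=c["view"]; d=M[:3,:3].T@np.linalg.inv(c["mtx"])@[p[0],p[1],1]; o=-M[:3,:3].T@M[:3,3]
    return o+d*(z-o[2])/d[2]
def proj(c,X):
    q=c["mtx"]@(c["view"][:3,:3]@np.asarray(X,float)+c["view"][:3,3]); return q[:2]/q[2]
def rot(o): return R.from_quat(np.asarray(o["tool_rot"])[[1,2,3,0]])
E
python3 - <<'E'
from h import *
a=manip.get_calibration("scene");b=manip.get_calibration("side")
for n,p,q,z in(("knob",(340,167),(241,190),.05),("hub",(365,187),(274,187),.032),("shaft",(303,226),(337,229),.117),("orange",(322,214),(324,215),.103),("black",(273,234),(334,252),.103)):
    print(n,tri(a,p,b,q),onz(a,p,z),onz(b,q,z))
w=manip.get_calibration("wrist");o=manip.observe();print(w["mtx"]);V=np.linalg.inv(w["view"]);print(V);print(rot(o).as_matrix(),rot(o).inv().apply(V[:3,3]-o["position"]))
E
```

```text
knob [0.45248162 0.19657551 0.04150502] [0.46108821 0.18464451 0.05      ] [0.45046681 0.1912196  0.05      ]
hub [0.55866965 0.17993361 0.02451551] [0.56429015 0.17205597 0.032     ] [0.55542099 0.17230264 0.032     ]
shaft [ 0.60059037 -0.13013034  0.10890907] [ 0.60626722 -0.13448477  0.117     ] [ 0.59552673 -0.13880345  0.117     ]
orange [ 0.60077722 -0.06128881  0.10053763] [ 0.60168844 -0.06040705  0.103     ] [ 0.59825551 -0.06738527  0.103     ]
black [ 0.55659368 -0.18776478  0.09921967] [ 0.5593352  -0.18928378  0.103     ] [ 0.5544258  -0.19181578  0.103     ]
[[353.2543472    0.         314.81464979]
 [  0.         353.2543472  202.48695569]
 [  0.           0.           1.        ]]
[[ 0.2875211   0.9091446   0.30130998  0.08059124]
 [ 0.95777222 -0.27226669 -0.09242951  0.54811025]
 [-0.00199512  0.31516176 -0.94903587  0.37295787]
 [ 0.          0.          0.          1.        ]]
[[-9.57735585e-01  2.87649343e-01 -6.35607127e-04]
 [ 2.87649983e-01  9.57734498e-01 -1.45584700e-03]
 [ 1.89969441e-04 -1.57714885e-03 -9.99998738e-01]] [ 0.08042939 -0.00154825 -0.14235732]
```

```bash
python3 - <<'E'
from h import *
a=manip.get_calibration("scene");b=manip.get_calibration("side")
for n,p,q in(("cup",(396,88),(172,113)),("pot",(458,103),(233,92)),("sleeve",(420,189),(332,149)),("bear",(408,152),(240,150)),("spacer",(434,172),(280,146))): print(n,tri(a,p,b,q))
E
```

```text
cup [0.36695139 0.61444715 0.11464069]
pot [0.60467685 0.61897984 0.13245875]
sleeve [0.75326501 0.14621808 0.13184172]
bear [0.54291589 0.43545659 0.0084409 ]
spacer [0.67506716 0.37232804 0.02247412]
```

Call:
arm_command:
  targets:
    - {"grip": 85,"travel": [-480,-219,30],"rotation": [0,0,-0.134]}
    - {"grip": 85,"travel": [-480,-219,30],"rotation": [0,0,-0.134]}
    - {"grip": 85,"travel": [-480,-219,30],"rotation": [0,0,-0.134]}
    - {"grip": 85,"travel": [-480,-219,30],"rotation": [0,0,-0.134]}
    - {"grip": 85,"travel": [-480,-219,30],"rotation": [0,0,-0.134]}
    - {"grip": 85,"travel": [-480,-219,30],"rotation": [0,0,-0.134]}
    - {"grip": 85,"travel": [-480,-219,30],"rotation": [0,0,-0.134]}
    - {"grip": 85,"travel": [-480,-219,30],"rotation": [0,0,-0.134]}
    - {"grip": 85,"travel": [-480,-219,30],"rotation": [0,0,-0.134]}
    - {"grip": 85,"travel": [-480,-219,30],"rotation": [0,0,-0.134]}
    - {"grip": 85,"travel": [-480,-219,30],"rotation": [0,0,-0.134]}
    - {"grip": 85,"travel": [-480,-219,30],"rotation": [0,0,-0.134]}
    - {"grip": 85,"travel": [-480,-219,30],"rotation": [0,0,-0.134]}
    - {"grip": 85,"travel": [-480,-219,30],"rotation": [0,0,-0.134]}
    - {"grip": 85,"travel": [-480,-219,30],"rotation": [0,0,-0.134]}
    - {"grip": 85,"travel": [-480,-219,30],"rotation": [0,0,-0.134]}
    - {"grip": 85,"travel": [-480,-219,30],"rotation": [0,0,-0.134]}
    - {"grip": 85,"travel": [-480,-219,30],"rotation": [0,0,-0.134]}

```text
clock: 1.6
position: [0.5539, 0.18, 0.2014]
tool_rot: [-0.0, 0.078, 0.997, 0.0]
force: [0.0, 0.4, 0.3]
finger_gap: 0.0851
```

```bash
python3 - <<'E'
from h import *
o=manip.observe();c=manip.get_calibration("wrist");im=manip.get_image("wrist")[:,:,::-1];cv2.imwrite("pics/w1.png",im);np.save("w1c.npy",c,allow_pickle=True);print(o)
E
```

```text
{'clock': 1.6, 'joint_positions': array([ 1.87420803e-01,  4.06681164e-01, -1.52088333e-01,  1.01244370e+00,
        1.48982503e-04,  3.43363811e-01]), 'joint_vel': array([ 0.00017288, -0.00325473,  0.00406674, -0.00221137, -0.0001133 ,
       -0.00228383]), 'joint_efforts': array([-3.95154599e-01, -4.78645778e+01,  2.58583492e+01, -4.08690248e-03,
       -1.37675920e-02,  1.50221964e-03]), 'position': array([0.5538925 , 0.1800017 , 0.20137368]), 'tool_rot': array([-2.20677557e-04,  7.78925363e-02,  9.96961736e-01,  1.72128320e-05]), 'force': array([0.01503477, 0.38395107, 0.28787696]), 'torque': array([0.03046722, 0.04113559, 0.00242261]), 'finger_gap': 0.08509279831199083}
```

View pics/w1.png

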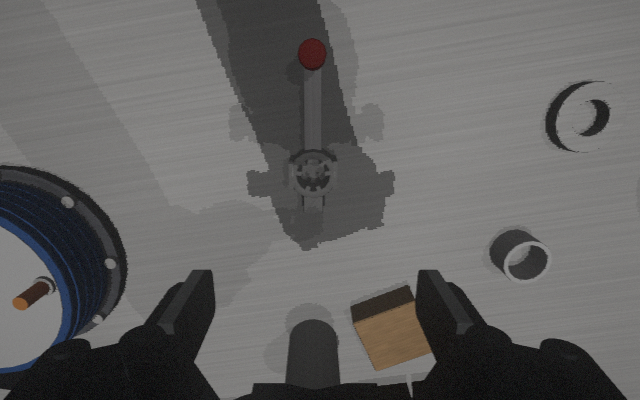

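The lever's hub top is at about (313,173), its knob at (312,50) and its ear at (313,210), with the drum lower left. I'll zoom in for the fine measurement.

```bash
python3 - <<'E'
from h import *
im=cv2.imread("pics/w1.png")[20:230,240:390]
im=cv2.convertScaleAbs(im,alpha=1.6)
cv2.imwrite("pics/w1z.png",cv2.resize(im,None,fx=2.8,fy=2.8,interpolation=cv2.INTER_CUBIC))
im=cv2.imread("pics/w1.png").astype(int)
m=(im[:,:,2]>im[:,:,1]+40)&(im[:,:,2]>im[:,:,0]+40)&(np.arange(640)>250);ys,xs=np.nonzero(m);print(xs.min(),xs.max(),ys.min(),ys.max(),xs.mean(),ys.mean())
c=np.load("w1c.npy",allow_pickle=True).item()
print(onz(c,(313,173),.032),onz(c,(312,50),.06))
E
```

```text
299 323 39 65 311.29249011857706 50.47826086956522
[0.54818231 0.17743847 0.032     ] [0.4492005  0.19254923 0.06      ]
```

View pics/w1z.png

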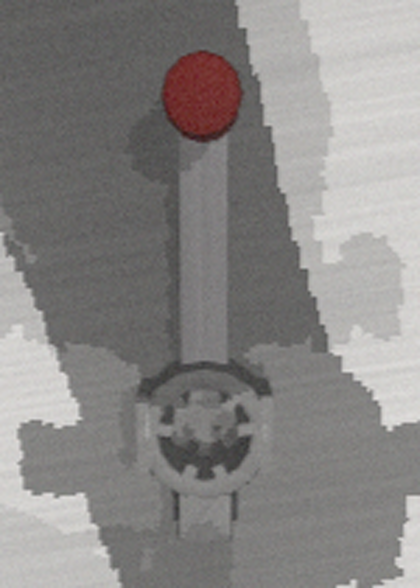

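The hub sits at (0.548,0.177) and the knob at 100.1 mm from it, as expected. The arm direction is 171.3° and the tool is at 171.1°, so I'll grasp.

Call:
arm_command:
  targets:
    - {"grip": 85,"travel": [5.2,-3.5,35],"rotation": [0,0,0]}
    - {"grip": 85,"travel": [5.2,-3.5,75],"rotation": [0,0,0]}
    - {"grip": 85,"travel": [5.2,-3.5,115],"rotation": [0,0,0]}
    - {"grip": 85,"travel": [5.2,-3.5,150],"rotation": [0,0,0]}
    - {"grip": 85,"travel": [5.2,-3.5,175],"rotation": [0,0,0]}
    - {"grip": 85,"travel": [5.2,-3.5,190],"rotation": [0,0,0]}
    - {"grip": 85,"travel": [5.2,-3.5,195],"rotation": [0,0,0]}
    - {"grip": 85,"travel": [5.2,-3.5,195],"rotation": [0,0,0]}
    - {"grip": 60,"travel": [5.2,-3.5,195],"rotation": [0,0,0]}
    - {"grip": 50,"travel": [5.2,-3.5,195],"rotation": [0,0,0]}
    - {"grip": 30,"travel": [5.2,-3.5,195],"rotation": [0,0,0]}
    - {"grip": 30,"travel": [5.2,-3.5,195],"rotation": [0,0,0]}
    - {"grip": 30,"travel": [5.2,-3.5,195],"rotation": [0,0,0]}
    - {"grip": 30,"travel": [5.2,-3.5,195],"rotation": [0,0,0]}
    - {"grip": 30,"travel": [5.2,-3.5,195],"rotation": [0,0,0]}
    - {"grip": 30,"travel": [5.2,-3.5,195],"rotation": [0,0,0]}
  squeeze: 60

```text
clock: 2.98
position: [0.5508, 0.1773, 0.0083]
tool_rot: [0.002, 0.079, 0.997, 0.001]
force: [0.3, 2.2, 6.4]
finger_gap: 0.0428
```

Call:
arm_command:
  targets:
    - {"grip": 30,"travel": [0,0,-20],"rotation": [0,0,0]}
    - {"grip": 30,"travel": [0,0,-60],"rotation": [0,0,0]}
    - {"grip": 30,"travel": [0,0,-100],"rotation": [0,0,0]}
    - {"grip": 30,"travel": [0,0,-140],"rotation": [0,0,0]}
    - {"grip": 30,"travel": [0,0,-180],"rotation": [0,0,0]}
    - {"grip": 30,"travel": [-10,-30,-195],"rotation": [0,0,0]}
    - {"grip": 30,"travel": [-25,-60,-195],"rotation": [0,0,0]}
    - {"grip": 30,"travel": [-40,-90,-195],"rotation": [0,0,0]}
    - {"grip": 30,"travel": [-55,-120,-195],"rotation": [0,0,0]}
    - {"grip": 30,"travel": [-70,-150,-195],"rotation": [0,0,0]}
    - {"grip": 30,"travel": [-80,-180,-195],"rotation": [0,0,0]}
    - {"grip": 30,"travel": [-86,-196,-195],"rotation": [0,0,0]}
    - {"grip": 30,"travel": [-86,-196,-195],"rotation": [0,0,0]}
    - {"grip": 30,"travel": [-86,-196,-195],"rotation": [0,0,0]}
    - {"grip": 30,"travel": [-86,-196,-195],"rotation": [0,0,0]}
    - {"grip": 30,"travel": [-86,-196,-195],"rotation": [0,0,0]}

```text
clock: 4.32
position: [0.6028, -0.0297, 0.2011]
tool_rot: [-0.0, 0.078, 0.997, 0.0]
force: [0.1, 0.4, -5.8]
finger_gap: 0.0429
```

```bash
python3 - <<'E'
from h import *
o=manip.observe();c=manip.get_calibration("wrist");im=manip.get_image("wrist")[:,:,::-1];cv2.imwrite("pics/w2.png",im);np.save("w2c.npy",c,allow_pickle=True);print({k:o[k] for k in("position","tool_rot","force","torque","finger_gap")})
cv2.imwrite("pics/w2v.png",cv2.convertScaleAbs(cv2.resize(im,(800,500)),alpha=1.4))
E
```

```text
{'position': array([ 0.60277398, -0.02965776,  0.20114042]), 'tool_rot': array([-4.36339132e-04,  7.81853799e-02,  9.96938718e-01,  2.19110272e-04]), 'force': array([ 0.08457131,  0.366036  , -5.7500063 ]), 'torque': array([-0.01468877, -0.04001339,  0.04204521]), 'finger_gap': 0.04287828810573148}
```

View pics/w2v.png

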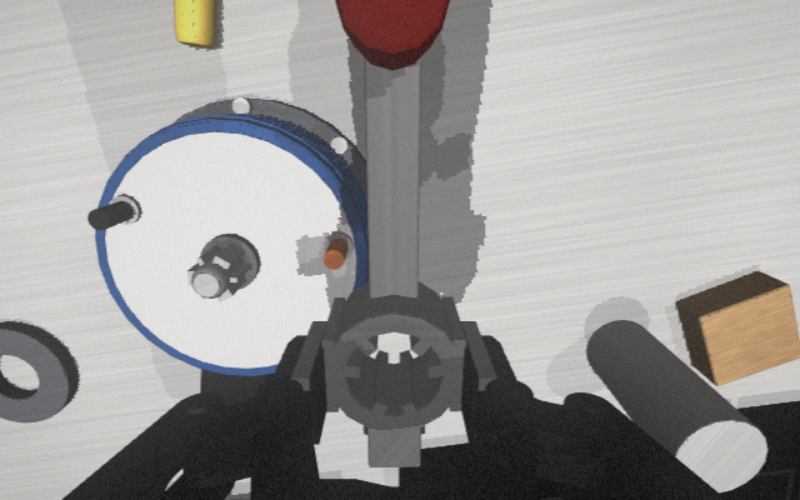

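The drum shows the nose top at about (166,228) px, the black post top at (78,174) and the orange one at (267,209). The lever is held squarely. I'll zoom on the shaft and hub with measurement overlays.

```bash
python3 - <<'E'
from h import *
c=np.load("w2c.npy",allow_pickle=True).item();im=cv2.imread("pics/w2.png");o=manip.observe()
n=onz(c,(165.6,228),.117);b=onz(c,(77.6,174.4),.103);g=onz(c,(267,209),.103)
an=lambda p:(np.degrees(np.arctan2(*(p-n)[[1,0]]))%360, np.hypot(*(p-n)[:2]))
print(n,an(b),an(g),b,g)
# drum-top rim by blue-inner white disc
A=cv2.convertScaleAbs(im[175:250,135:220],alpha=1.3);A=cv2.resize(A,None,fx=5.5,fy=5.5,interpolation=cv2.INTER_CUBIC)
B=cv2.convertScaleAbs(im[225:380,240:400],alpha=2);B=cv2.resize(B,None,fx=2,fy=2,interpolation=cv2.INTER_CUBIC)
H=max(A.shape[0],B.shape[0]);f=lambda X:cv2.copyMakeBorder(X,0,H-X.shape[0],0,0,cv2.BORDER_CONSTANT)
C=np.hstack([f(A),f(B)]);print(A.shape,C.shape);cv2.imwrite("pics/z2.png",C)
t=o["position"]; print("hub top exp if bore on TCP axis",proj(c,[t[0],t[1],t[2]+.024]))
E
```

```text
[ 0.59940147 -0.1354224   0.117     ] (np.float64(232.052884032678), np.float64(0.07149026790418954)) (np.float64(88.5118450153804), np.float64(0.06936447974495072)) [ 0.55543968 -0.1917981   0.103     ] [ 0.60120289 -0.06608131  0.103     ]
(412, 468, 3) (412, 788, 3)
hub top exp if bore on TCP axis [319.44702585 303.55032601]
```

View pics/z2.png

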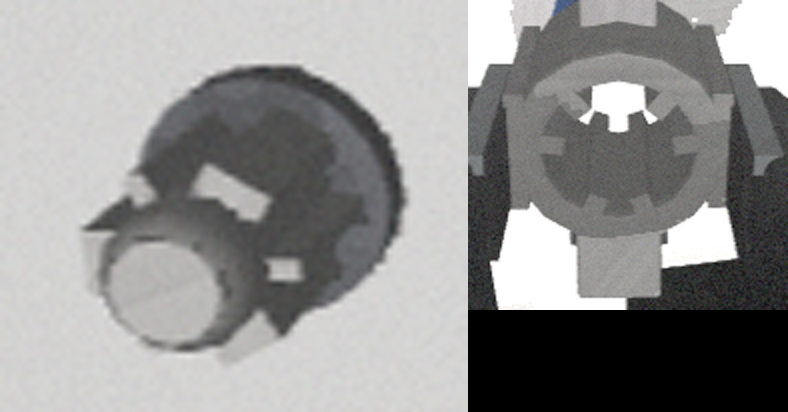

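```bash
python3 - <<'E'
from h import *
c=np.load("w2c.npy",allow_pickle=True).item();o=manip.observe();t=o["position"]
h=onz(c,(315.25,297.5),t[2]+.0237);n=onz(c,(164.8,228.3),.117)
print("hub",h,"rel tool mm",rot(o).inv().apply(h-t)*1e3,"nose",n)
for k,p in dict(W1=(177,209.5),N1=(187,223.9),N2=(160.8,209.2),W2=(180.5,236.8),W3=(152.3,221.9)).items():
    q=onz(c,p,.108)-n; print(k,np.degrees(np.arctan2(q[1],q[0]))%360,np.hypot(*q[:2]))
# where would base of collar (z .082) be
for d in (0,):
    print("collar proj crop",(proj(c,[n[0],n[1],.082])-[135,175])*5.5)
v=onz(c,(315.25,297.5),t[2]+.0237)
d=n-h; x,y=rot(o).as_matrix()[:2,0],rot(o).as_matrix()[:2,1]
print("move tool mm",d[:2]@x*1e3,d[:2]@y*1e3,"toolx ang",np.degrees(np.arctan2(x[1],x[0])))
E
```

```text
hub [ 0.6002114  -0.03079392  0.224933  ] rel tool mm [  2.54186955  -1.63010452 -23.6991245 ] nose [ 0.59953206 -0.13603396  0.117     ]
W1 139.90927129198099 0.012410965793054821
N1 79.53017042873854 0.012247285401316007
N2 195.82802042418467 0.011948512197324993
W2 22.592264865720324 0.012191538492112622
W3 255.45618468034942 0.012471901937138763
collar proj crop [262.6127825  199.20828745]
move tool mm -15.706077092974475 -104.0636600889534 toolx ang 171.04741915676632
```

Call:
arm_command:
  targets:
    - {"grip": 30,"travel": [-5,-30,0],"rotation": [0,0,0.11]}
    - {"grip": 30,"travel": [-10,-60,0],"rotation": [0,0,0.22]}
    - {"grip": 30,"travel": [-15,-90,0],"rotation": [0,0,0.33]}
    - {"grip": 30,"travel": [-15.5,-105.3,0],"rotation": [0,0,0.44]}
    - {"grip": 30,"travel": [-15.5,-105.3,20],"rotation": [0,0,0.5585]}
    - {"grip": 30,"travel": [-15.5,-105.3,45],"rotation": [0,0,0.5585]}
    - {"grip": 30,"travel": [-15.5,-105.3,58],"rotation": [0,0,0.5585]}
    - {"grip": 30,"travel": [-15.5,-105.3,58],"rotation": [0,0,0.5585]}
    - {"grip": 30,"travel": [-15.5,-105.3,58],"rotation": [0,0,0.5585]}
    - {"grip": 30,"travel": [-15.5,-105.3,58],"rotation": [0,0,0.5585]}

```text
clock: 5.2
position: [0.603, -0.1367, 0.1445]
tool_rot: [0.001, 0.35, 0.937, 0.0]
force: [0.9, -0.9, -4.5]
finger_gap: 0.043
```

```bash
python3 - <<'E'
from h import *
o=manip.observe();c=manip.get_calibration("wrist");im=manip.get_image("wrist")[:,:,::-1];cv2.imwrite("pics/w3.png",im);np.save("w3c.npy",c,allow_pickle=True);print({k:o[k] for k in("clock","position","tool_rot","force","torque","joint_positions")})
x=rot(o).as_matrix()[:,0];print(np.degrees(np.arctan2(x[1],x[0])))
B=cv2.convertScaleAbs(im[215:375,220:420],alpha=2);cv2.imwrite("pics/z3.png",cv2.resize(B,None,fx=3.5,fy=3.5,interpolation=cv2.INTER_CUBIC))
E
```

```text
{'clock': 5.2, 'position': array([ 0.60297805, -0.13674996,  0.14446984]), 'tool_rot': array([8.40406187e-04, 3.50005876e-01, 9.36747127e-01, 1.65606849e-05]), 'force': array([ 0.88227397, -0.90992255, -4.49735423]), 'torque': array([ 0.01901208, -0.00044599, -0.02015803]), 'joint_positions': array([-3.42342987e-01,  5.15264175e-01, -1.30831252e-01,  9.23019778e-01,
        7.51214292e-06,  3.72812035e-01])}
139.0246081673553
```

View pics/z3.png

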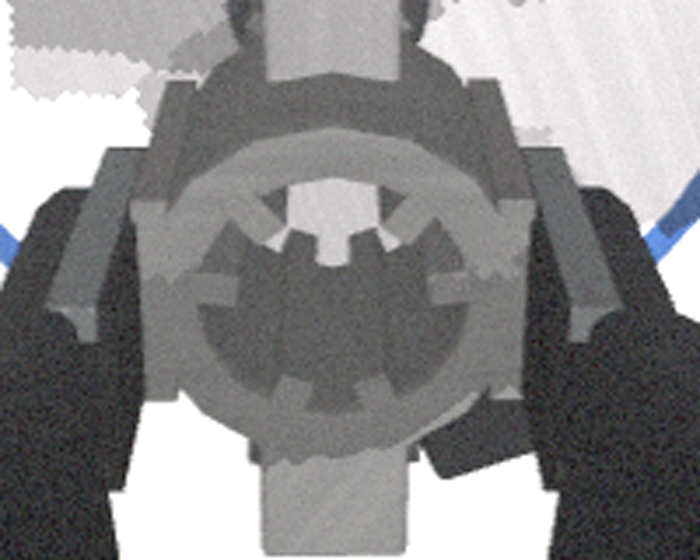

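The bore looks centred but the nose is hidden below it. I'll descend gently and feel for contact.

Call:
arm_command:
  targets:
    - {"grip": 30,"travel": [0,0,6],"rotation": [0,0,0]}
    - {"grip": 30,"travel": [0,0,12],"rotation": [0,0,0]}
    - {"grip": 30,"travel": [0,0,17],"rotation": [0,0,0]}
    - {"grip": 30,"travel": [0,0,21],"rotation": [0,0,0]}
    - {"grip": 30,"travel": [0,0,24],"rotation": [0,0,0]}
    - {"grip": 30,"travel": [0,0,24],"rotation": [0,0,0]}

```text
clock: 5.75
position: [0.6008, -0.1361, 0.1181]
tool_rot: [-0.002, 0.35, 0.937, 0.001]
force: [-2.2, 3.3, -7.5]
finger_gap: 0.0433
```

Call:
arm_command:
  targets:
    - {"grip": 30,"travel": [1,0,1.5],"rotation": [0,0,0]}
    - {"grip": 30,"travel": [1,0,3],"rotation": [0,0,0]}
    - {"grip": 30,"travel": [1,0,4.5],"rotation": [0,0,0]}
    - {"grip": 30,"travel": [1,0,6],"rotation": [0,0,0]}
    - {"grip": 30,"travel": [1,0,6],"rotation": [0,0,0]}
    - {"grip": 30,"travel": [1,0,6],"rotation": [0,0,0]}

```text
clock: 6.25
position: [0.6006, -0.1358, 0.1128]
tool_rot: [-0.001, 0.35, 0.937, 0.0]
force: [-4.2, 4.0, -3.4]
finger_gap: 0.0428
```

```bash
python3 - <<'E'
from h import *
o=manip.observe();print(o["position"],o["force"],o["torque"],rot(o).as_rotvec(),rot(o).inv().apply(o["force"]))
E
```

```text
[ 0.60056942 -0.13578824  0.11284393] [-4.23064975  4.00950089 -3.37444742] [ 0.8850397   0.62888381 -0.04138363] [-1.10014705e+00 -2.94056318e+00 -1.25337337e-03] [5.81630744 0.2477709  3.38682262]
```

Call:
arm_command:
  targets:
    - {"grip": 30,"travel": [1,0,1],"rotation": [0,0,0]}
    - {"grip": 30,"travel": [1.5,0,2.5],"rotation": [0,0,0]}
    - {"grip": 30,"travel": [1.5,0,4],"rotation": [0,0,0]}
    - {"grip": 30,"travel": [1.5,0,5],"rotation": [0,0,0]}
    - {"grip": 30,"travel": [1.5,0,5],"rotation": [0,0,0]}
    - {"grip": 30,"travel": [1.5,0,5],"rotation": [0,0,0]}

```text
clock: 6.75
position: [0.6004, -0.1357, 0.1081]
tool_rot: [0.0, 0.351, 0.937, -0.0]
force: [-0.5, 2.4, -4.3]
finger_gap: 0.0434
```

```bash
python3 - <<'E'
from h import *
o=manip.observe();print(o["position"],o["force"],o["torque"],rot(o).as_rotvec(),rot(o).inv().apply(o["force"]))
E
```

```text
[ 0.60038988 -0.13568696  0.10806184] [-0.50177885  2.41446765 -4.26566277] [ 0.41624375  0.10311186 -0.01553958] [ 1.10132509e+00  2.94203262e+00 -6.19064804e-05] [1.96470511 1.4913397  4.26534343]
```

Call:
arm_command:
  targets:
    - {"grip": 30,"travel": [0.3,0.3,2],"rotation": [0,0,0]}
    - {"grip": 30,"travel": [0.3,0.3,4],"rotation": [0,0,0]}
    - {"grip": 30,"travel": [0.3,0.3,6],"rotation": [0,0,0]}
    - {"grip": 30,"travel": [0.3,0.3,8],"rotation": [0,0,0]}
    - {"grip": 30,"travel": [0.3,0.3,10],"rotation": [0,0,0]}
    - {"grip": 30,"travel": [0.3,0.3,12],"rotation": [0,0,0]}
    - {"grip": 30,"travel": [0.3,0.3,13],"rotation": [0,0,0]}
    - {"grip": 30,"travel": [0.3,0.3,13],"rotation": [0,0,0]}

```text
clock: 7.42
position: [0.6003, -0.1353, 0.0949]
tool_rot: [0.0, 0.351, 0.937, -0.0]
force: [0.2, 0.2, -5.9]
finger_gap: 0.0429
```

```bash
python3 - <<'E'
from h import *
o=manip.observe();print(o["position"],o["force"],o["torque"],rot(o).as_rotvec(),rot(o).inv().apply(o["force"]))
E
```

```text
[ 0.60026523 -0.13532778  0.09494292] [ 0.19696375  0.2129813  -5.86210018] [ 0.04513912 -0.00217863 -0.03767711] [ 1.10133684e+00  2.94217264e+00 -4.67061235e-04] [-0.00783968  0.29150608  5.862025  ]
```

Forces are nearly zero as it slides, so I'll take it to the seat.

Call:
arm_command:
  targets:
    - {"grip": 30,"travel": [0,0,1.2],"rotation": [0,0,0]}
    - {"grip": 30,"travel": [0,0,2.4],"rotation": [0,0,0]}
    - {"grip": 30,"travel": [0,0,3.6],"rotation": [0,0,0]}
    - {"grip": 30,"travel": [0,0,4.8],"rotation": [0,0,0]}
    - {"grip": 30,"travel": [0,0,6],"rotation": [0,0,0]}
    - {"grip": 30,"travel": [0,0,6],"rotation": [0,0,0]}
    - {"grip": 30,"travel": [0,0,6],"rotation": [0,0,0]}
    - {"grip": 30,"travel": [0,0,6],"rotation": [0,0,0]}

```text
clock: 8.08
position: [0.6004, -0.1352, 0.0903]
tool_rot: [0.0, 0.351, 0.937, -0.0]
force: [-3.5, 1.1, 6.3]
finger_gap: 0.043
```

```bash
python3 - <<'E'
from h import *
o=manip.observe();print(o["position"],o["force"],o["torque"],rot(o).as_rotvec(),rot(o).inv().apply(o["force"]))
E
```

```text
[ 0.60035639 -0.13519958  0.09029115] [-3.53267247  1.14483901  6.31890514] [0.19447105 0.77182326 0.00269281] [ 1.10091097e+00  2.94154032e+00 -1.49489998e-04] [ 3.41139165 -1.45471265 -6.32180444]
```

Seat contact came at TCP z = 0.0903, exactly the predicted height. Now I'll swing about the bore axis toward the orange post.

Call:
arm_command:
  targets:
    - {"grip": 30,"travel": [0,0,-1],"rotation": [0,0,0]}
    - {"grip": 30,"travel": [0,-0.1,-1],"rotation": [0,0,0.05]}
    - {"grip": 30,"travel": [0,-0.25,-1],"rotation": [0,0,0.1]}
    - {"grip": 30,"travel": [0,-0.4,-1],"rotation": [0,0,0.15]}
    - {"grip": 30,"travel": [0,-0.5,-1],"rotation": [0,0,0.2]}
    - {"grip": 30,"travel": [0.1,-0.6,-1],"rotation": [0,0,0.25]}
    - {"grip": 30,"travel": [0.1,-0.75,-1],"rotation": [0,0,0.3]}
    - {"grip": 30,"travel": [0.15,-0.85,-1],"rotation": [0,0,0.35]}
    - {"grip": 30,"travel": [0.2,-1,-1],"rotation": [0,0,0.4]}
    - {"grip": 30,"travel": [0.25,-1.1,-1],"rotation": [0,0,0.45]}
    - {"grip": 30,"travel": [0.3,-1.2,-1],"rotation": [0,0,0.5]}
    - {"grip": 30,"travel": [0.35,-1.3,-1],"rotation": [0,0,0.55]}
    - {"grip": 30,"travel": [0.4,-1.4,-1],"rotation": [0,0,0.6]}
    - {"grip": 30,"travel": [0.4,-1.4,-1],"rotation": [0,0,0.6]}
    - {"grip": 30,"travel": [0.4,-1.4,-1],"rotation": [0,0,0.6]}

```text
clock: 9.33
position: [0.5994, -0.1354, 0.0903]
tool_rot: [-0.0, 0.611, 0.792, 0.001]
force: [-0.8, 2.5, 0.6]
finger_gap: 0.0432
```

```bash
cat > s.py <<'E'
from h import *
o=manip.observe();x=rot(o).as_matrix()[:,0]
print(o["position"],"tool force",rot(o).inv().apply(o["force"]),"torque",o["torque"],"ang",np.degrees(np.arctan2(x[1],x[0])),"tilt",rot(o).as_matrix()[2,:2],o["finger_gap"])
E
python3 s.py
```

```text
[ 0.59936451 -0.13540448  0.09032803] tool force [ 2.59287026 -0.12764895 -0.60396549] torque [0.5521191  0.08324658 0.06012746] ang 104.67673839968674 tilt [0.00076641 0.00097173] 0.04322999422059751
```

Call:
arm_command:
  targets:
    - {"grip": 30,"travel": [0,0,0],"rotation": [0,0,0.02]}
    - {"grip": 30,"travel": [0,-0.1,0],"rotation": [0,0,0.04]}
    - {"grip": 30,"travel": [0,-0.15,0],"rotation": [0,0,0.06]}
    - {"grip": 30,"travel": [0,-0.15,0],"rotation": [0,0,0.06]}

```text
clock: 9.67
position: [0.5993, -0.1354, 0.0903]
tool_rot: [-0.0, 0.635, 0.772, 0.001]
force: [0.4, 4.5, -0.1]
finger_gap: 0.0433
```

```bash
python3 s.py
```

```text
[ 0.59927342 -0.13542467  0.09031627] tool force [4.38578414 1.27652969 0.0970658 ] torque [ 0.8722034  -0.18437657  0.09739735] ang 101.11531291933963 tilt [0.00090282 0.00105912] 0.043277958123859026
```

Call:
arm_command:
  targets:
    - {"grip": 30,"travel": [0,0,0],"rotation": [0,0,0.01]}
    - {"grip": 30,"travel": [0,0,0],"rotation": [0,0,0.02]}
    - {"grip": 30,"travel": [0,0,0],"rotation": [0,0,0.02]}

```text
clock: 9.92
position: [0.5992, -0.1355, 0.0903]
tool_rot: [-0.0, 0.642, 0.767, 0.0]
force: [1.2, 5.7, 0.2]
finger_gap: 0.0433
```

```bash
python3 s.py
```

```text
[ 0.59915909 -0.13550394  0.09033263] tool force [ 5.44858436  2.15737961 -0.19834539] torque [ 1.01536004 -0.18097535  0.72922375] ang 100.0848967754722 tilt [0.00060815 0.00071566] 0.043287902407524746
```

Torque rose from 0.10 to 0.73 N·m at 100.1°, matching the expected stop contact at about 100.3°. I'll release and withdraw upward.

Call:
arm_command:
  targets:
    - {"grip": 30,"travel": [0.6,0.3,0],"rotation": [0,0,0.02]}
    - {"grip": 30,"travel": [0.6,0.3,0],"rotation": [0,0,0.02]}
    - {"grip": 48,"travel": [0.6,0.3,0],"rotation": [0,0,0.02]}
    - {"grip": 60,"travel": [0.6,0.3,0],"rotation": [0,0,0.02]}
    - {"grip": 75,"travel": [0.6,0.3,0],"rotation": [0,0,0.02]}
    - {"grip": 75,"travel": [0.6,0.3,0],"rotation": [0,0,0.02]}
    - {"grip": 75,"travel": [0.6,0.3,0],"rotation": [0,0,0.02]}
    - {"grip": 75,"travel": [0.6,0.3,0],"rotation": [0,0,0.02]}
    - {"grip": 75,"travel": [0.6,0.3,-10],"rotation": [0,0,0.02]}
    - {"grip": 75,"travel": [0.6,0.3,-30],"rotation": [0,0,0.02]}
    - {"grip": 75,"travel": [0.6,0.3,-60],"rotation": [0,0,0.02]}
    - {"grip": 75,"travel": [0.6,0.3,-90],"rotation": [0,0,0.02]}
    - {"grip": 75,"travel": [0.6,0.3,-120],"rotation": [0,0,0.02]}
    - {"grip": 75,"travel": [0.6,0.3,-120],"rotation": [0,0,0.02]}
    - {"grip": 75,"travel": [0.6,0.3,-120],"rotation": [0,0,0.02]}

```text
clock: 11.17
position: [0.6006, -0.1359, 0.2133]
tool_rot: [0.003, 0.65, 0.76, 0.001]
force: [-0.6, -0.2, -0.5]
finger_gap: 0.0755
```

```bash
python3 - <<'E'
from h import *
o=manip.observe();c=manip.get_calibration("wrist");im=manip.get_image("wrist")[:,:,::-1];np.save("w4c.npy",c,allow_pickle=True);cv2.imwrite("pics/w4.png",im);cv2.imwrite("pics/w4v.png",cv2.convertScaleAbs(cv2.resize(im[0:300,120:520],(800,600),interpolation=cv2.INTER_CUBIC),alpha=1.3));print(o["clock"],o["position"],o["force"],o["finger_gap"])
E
```

```text
11.1667 [ 0.60057878 -0.13589641  0.21333698] [-0.59709939 -0.16093451 -0.52776055] 0.07547471757694553
```

View pics/w4v.png

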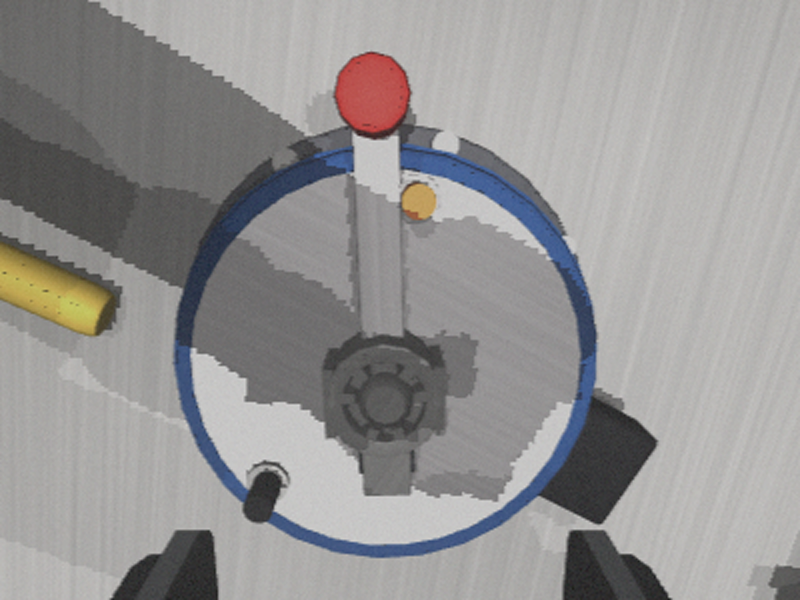

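The arm's edge (about x = 401 in the view) meets the orange post's edge (about 402), and the shaft nose protrudes through the seated hub. I'll do a numeric check.

```bash
python3 - <<'E'
from h import *
c=np.load("w4c.npy",allow_pickle=True).item()
n=onz(c,(312,200),.117)[:2];k=onz(c,(306.5,45.2),.142)[:2];p=onz(c,(329.3,100.5),.103)[:2]
u=(n-k)/np.linalg.norm(n-k);v=np.array([-u[1],u[0]])
print(n,np.linalg.norm(k-n),np.degrees(np.arctan2(*(k-n)[::-1])),"post in lever",(p-n)@u,(p-n)@v)
o=manip.observe();print(o["clock"],o["joint_vel"].max())
E
```

```text
[ 0.59863774 -0.13462032] 0.09855426361364159 100.4482753788497 post in lever -0.06700551386270798 0.013891740996565571
11.2167 0.027759015126710623
```

```bash
python3 -c "
from cell import manip
print(manip.sign_off())"
```

```text
the job is handed in; nothing more can be done
None
```

The red-knobbed lever is on the splined shaft, fully home, with its arm against the orange stop post. It is released, and the job was handed in at 11.2 s on the robot's clock. Sign-off gives no verdict, so what follows rests on my own measurements.

- **Spline match:** I read the wide rib at about 139° from the wrist image and lined the arm up with it. The splines slid in on the first descent without a turning search. Lateral force stayed under about 6 N.
- **Home:** seat contact came at TCP z = 0.0903 m, exactly the height predicted from the grasp, with about 12 N of push.
- **Stop:** I swung the lever by its hub. At about 100° the torque rose from 0.10 to 0.73 N·m; the stop was expected at 100.3°.
- **After release:** the last picture puts the post 13.9 mm from the arm's centre line. Contact is 14 mm and the allowed band is 9 to 16.8 mm. The arm was at 100.4°, and the gripper was open and clear above with near-zero force.

**Disagreements:**
- The first bench-camera estimates were 10 to 20 mm off, so I used the wrist camera instead.
- The wrist camera showed about 1.6 mm of sideways offset in the grasp, which I took as camera bias.
- The last picture measured the knob at 98.6 mm from the axis where it should be 100 mm, within the calibration error.

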